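Put the ink bottles away in the divided crate

ROBOT

A 7-joint arm with a two-finger parallel gripper is mounted at the origin on the work surface. World frame = base frame: x ahead of the robot, y to its left, z up, the work surface at z = 0. Lengths are in m, angles in rad, forces in N, time in s.
With the tool pointing down it reaches from about 0.35 to 0.9 m from the base axis. Payload 8.1 kg.
Tool frame: the origin (TCP) lies at the very end of the fingers, on their centre line; the grasp point (between the pads) lies 19 mm behind it; z points along the fingers, y is the line along which they close (so a half turn about z gives the same grasp; the last joint's range is limited). The gripper opens to 92 mm and grips with 3 to 60 N. Pads are 19 mm wide; open, the fingers measure 130 mm over their backs; the gripper's body (75 mm by 190 mm) begins 47 mm behind the grasp point.
Start: joints at [-1.287, 0.434, 0.025, 1.573, -0.012, 1.134, -0.075], TCP at [0.236, 0.579, 0.227] pointing down, gripper open.
Joint ranges: [-2.62, 2.62], [-0.44, 2.09], [-1.27, 1.32], [0.08, 2.57], [-1.32, 4.46], [0.12, 2], [-2.74, 2.74]. Speed limits (rad/s): [2.22, 2.22, 3.01, 3.01, 3.14, 3.14, 3.14].

INTERFACE

Orientations are given as a rotation vector (axis times angle).
In Python, from cell import arm gives the robot as it stands.
- The arm moves only by the tool carry_out, never from a script. Its argument "commands" is a list of rows, each a list of 7 numbers: the opening, from 0 (shut) to 1 (fully open), then the shift along the tool's x, y, z each as a share of 0.025 m, from -1 to 1, then the turn, a rotation vector about the tool's x, y, z each as a share of 0.1 rad, from -1 to 1. A call has 1 to 8 rows; each row shifts and turns the commanded pose from where the row before left it, along the tool's axes as they then stand; what a row does not reach is not made up. A row lasts 1/10 s, in which the tool goes at most 50 mm and 8.59 degrees, less where a joint would pass 70% of its speed; a pose out of reach is approached as far as the arm can. A call with a number of a shift or a turn outside -1 to 1 is refused whole. A call with a gripper value outside its range is refused whole. The fingers move at their own pace and stop on an object; "squeeze" is the grip in N (left out, the last holds). Time passes only in rows, so rows that do not move let the fingers close. It gives the time, the measured TCP pose, the force, the opening and the grip force at its end, in the units of the state.
- arm.observe(): the state, without advancing time (a new reading comes with each control period).
- arm.get_image(name): name is "side" or "top" or "wrist"; returns a dict with "pixels" (384x512x3 uint8, red, green, blue), "range_z" (384x512 float32, m along the optical axis (not along the pixel's ray), 0 where there is no reading), "mtx" (3x3 intrinsics, pixels), "R" (3x3) and "t" (3): a world point X has camera coordinates R X + t; the wrist camera has in their place "tool_from_camera" (4x4, takes a point from camera to tool coordinates, whose origin is the TCP and whose axes are the flange's). Camera axes: x right, y down, z forward; pixel columns grow to the right and rows downward; lengths in m; the calibration is good to about 2 mm. The wrist camera is an equidistant fisheye: a pixel r from the principal point sees the ray r / f radians off the axis. A picture is of the moment at which its call begins: read the wrist's pose just before it.
- arm.sign_off(): hands the job in; it is judged then, once.
The state is a dict: "clock": time; "joints": joint angles; "dq": joint speeds; "joint_efforts": joint torques, N m; "position": TCP position; "ee_rot": TCP orientation; "force": force on the tool from outside, world axes, zero at the start; "ft_torque": the same for the moment, N m; "width": opening from 0.0 (shut) to 1.0 (fully open); "gripper_force": force on a finger pad.
Only numpy, scipy, OpenCV 4.12 (cv2) and the standard library are available. Lean on these libraries where they do the work, as an engineer would, in place of code of your own. Each camera call takes 0.05 s, during which the arm holds its last target. There are 200 camera calls.

TASK

Take the two capped ink bottles out of the sloped stand and stand each one upright, cap up, on the floor of an empty cell of the divided crate, one bottle to a cell, setting them down gently rather than dropping them in. Leave the plain canister in the stand, and do not disturb what is already in the crate or the mug and stapler on the cart.

Things in the scene. Friction and masses are not known exactly. Their poses are not given: they have to be found in the camera images.
- ink_a: grey plastic ink bottle, closed, one of two alike: round body 44 mm across up to 70 mm, shoulder narrowing to a 26 mm neck, round white cap 30 mm across from 88 to 120 mm (its top). About 0.12 kg. Origin at the centre of its underside, +z towards the cap. Starts leaning 30 deg from vertical in a slot of the stand (which one varies), cap away from the robot
- ink_b: grey plastic ink bottle, closed, one of two alike: round body 44 mm across up to 70 mm, shoulder narrowing to a 26 mm neck, round white cap 30 mm across from 88 to 120 mm (its top). About 0.12 kg. Origin at the centre of its underside, +z towards the cap. Starts leaning 30 deg from vertical in a slot of the stand (which one varies), cap away from the robot
- crate: low plywood crate, fixed, 148 (x) by 218 (y) by 60 mm high, open on top; 8 mm floor, walls and dividers make 2 (along x) by 3 (along y) square cells, 62 mm wide inside, 70 mm between centres. Origin at the centre of its underside. Three cells, varying, hold other things; three are empty
- pad0: cork liner, 56 by 56 by 2 mm, fixed on the floor of one of the three cells that are empty at the start, so this marks an empty cell. Origin at the centre of its underside, on the crate's floor; sides parallel to the crate's x and y
- pad1: cork liner, 56 by 56 by 2 mm, fixed on the floor of one of the three cells that are empty at the start, so this marks an empty cell. Origin at the centre of its underside, on the crate's floor; sides parallel to the crate's x and y
- pad2: cork liner, 56 by 56 by 2 mm, fixed on the floor of one of the three cells that are empty at the start, so this marks an empty cell. Origin at the centre of its underside, on the crate's floor; sides parallel to the crate's x and y
- stand: sloped metal stand, fixed, 125 by 236 mm, 78 mm high; three slots 80 mm apart along its y, leaning 30 deg towards its +x (away from the robot). The backrest reaches 56 mm along a bottle, blocks between slots 30 mm, lip at the foot 11 mm. Origin: on the cart top, 30 mm below where a thing's underside centre rests in the middle slot
- canister: plain straight-sided steel canister without neck or cap, 44 mm across, 80 mm high, leaning in the third slot of the stand; it stays there. Origin at the centre of its underside, +z towards its lid
- pin_tin: round push-pin tin, 49 mm across, 36 mm high, standing in a cell of the crate. Origin at the centre of its underside
- clip_jar: squat white lidded jar, 44 mm across, 58 mm high, standing in a cell of the crate. Origin at the centre of its underside
- stamp: hand stamp, 36 mm square foot and round wooden grip, 62 mm high, standing in a cell of the crate. Origin at the centre of its underside
- mug: pale ceramic mug, 80 mm across, 92 mm high, standing on the cart. Origin at the centre of its underside
- stapler: silver stapler, 135 by 36 mm, 55 mm high, lying on the cart beyond the stand. Origin at the centre of its underside

How it is judged:
By the outcome, as a careful person would: the job done as asked, in the order asked, and still so for the second after the job is handed in, with the robot touching nothing.
It also fails if it takes over 61 s, if anything falls off the work surface, if the arm or the gripper's body presses on something with over 40 N, if the wrist force passes 120 N, or if a joint passes its speed limit or range.

## Working session

There is one attempt and no reset: what is moved stays moved. The work goes in short steps, Python scripts to look and compute and a tool call to move; the robot and the scene stay as the last step left them, time stands still between calls to the robot, and variables do not carry over. Pictures are saved under pics/ and viewed, at most 10 in all, crops included, and the job is handed in when it is done.

Besides the shell and the picture viewer there is one more tool, called after "Request:" as a command line: name --pt "numbers of a row" for each row, then --argument value for the rest. carry_out: Moves the arm, as the interface text tells. Shift numbers are shares of 0.025 m and turn numbers shares of 0.1 rad, none past 1 either way. Its arguments: {"type":"object","properties":{"commands":{"type":"array"},"squeeze":{"type":"number"}},"required":["commands"]}

```bash
ls; mkdir -p pics; python3 - <<'E'
from cell import arm
import cv2,numpy as np
s=arm.observe();print({k:np.round(v,3) for k,v in s.items()})
for n in("side","top"):
    d=arm.get_image(n);np.savez(n+"0.npz",**d)
    cv2.imwrite(f"pics/{n}0.png",d["pixels"][:,:,::-1]);print(n,d["mtx"],d["R"],d["t"], (d["range_z"]>0).mean())
E
```

```text
pics
{'clock': np.float64(0.0), 'joints': array([-1.287,  0.435,  0.025,  1.574, -0.012,  1.134, -0.075]), 'dq': array([-0.001,  0.001,  0.001,  0.001,  0.   ,  0.002, -0.001]), 'joint_efforts': array([-0.0000e+00, -6.6785e+01,  9.8400e-01, -3.1447e+01, -6.1000e-02,
        4.3000e-02,  0.0000e+00]), 'position': array([0.236, 0.578, 0.226]), 'ee_rot': array([-6.040e-01, -3.083e+00,  2.000e-03]), 'force': array([ 0.125,  0.055, -0.365]), 'ft_torque': array([ 0.025, -0.007, -0.01 ]), 'gripper_force': np.float64(0.0), 'width': np.float64(0.998)}
side [[492.17446566   0.         243.02593533]
 [  0.         492.17446566 189.56837274]
 [  0.           0.           1.        ]] [[-0.97531101 -0.2207544   0.00599352]
 [-0.11601091  0.48907458 -0.86449264]
 [ 0.18790928 -0.8438445  -0.50260975]] [0.57312177 0.11264412 0.99731205] 0.9960479736328125
top [[357.92074737   0.         257.25119608]
 [  0.         357.92074737 193.38147084]
 [  0.           0.           1.        ]] [[-0.0035547  -0.99991194  0.0127859 ]
 [-0.99709921  0.00257199 -0.07606941]
 [ 0.07602983 -0.01301922 -0.99702054]] [-0.02042153  0.61990905  0.9502561 ] 0.9958140055338541
```

View pics/top0.png

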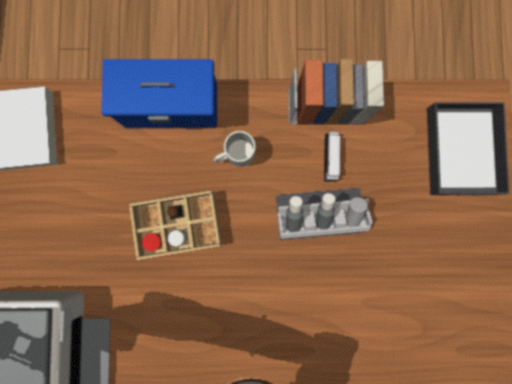

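View pics/side0.png

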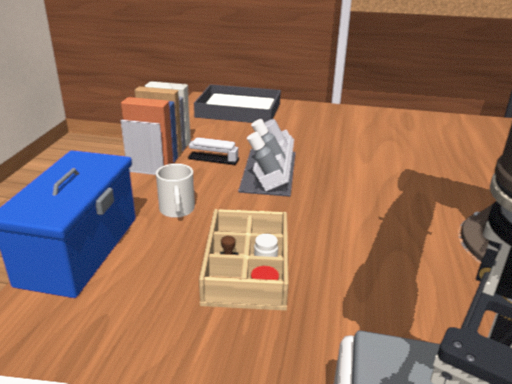

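The top view shows the bottles' white caps at (295,203) and (328,200), with the canister at (358,208). In the crate centred near (175,225), the tin is at (151,242), the jar at (176,238) and the stamp at (176,211). The empty cells are near (149,215), (202,207) and (207,233).

```bash
cat > h.py <<'E'
import numpy as np,cv2
def cloud(d):
    K=d["mtx"];z=d["range_z"];v,u=np.mgrid[:384,:512]
    c=np.stack([(u-K[0,2])/K[0,0]*z,(v-K[1,2])/K[1,1]*z,z],-1)
    return (c-d["t"])@d["R"]
E
python3 - <<'E'
from h import *
for n in("top","side"):
    d=np.load(n+"0.npz");P=cloud(d);px=d["pixels"].astype(int);hsv=cv2.cvtColor(d["pixels"],cv2.COLOR_RGB2HSV)
    g=lambda m:P[m]
    X,Y,Z=P[...,0],P[...,1],P[...,2]
    tab=(np.abs(Z)<.02); print(n,"table z",np.median(Z[tab]))
    if n=="top":
        win=np.zeros(Z.shape,bool);win[180:270,120:230]=1
        r=win&(Z>.05)&(Z<.07)&(hsv[...,1]>50)&(hsv[...,0]<30)&(px[...,1]>100)
        print("crate",cv2.minAreaRect(g(r)[:,:2].astype(np.float32)),r.sum(),np.median(Z[r]))
        win=np.zeros(Z.shape,bool);win[180:245,270:380]=1
        r=win&(Z>.008)
        print("stand",cv2.minAreaRect(g(r)[:,:2].astype(np.float32)))
        np.savetxt
    # caps: white within stand xy region
    st=(X>.45)&(X<.75)&(Y<-.05)&(Y>-.4)&(Z>.06)
    w=(st&(px.min(-1)>185)&(hsv[...,1]<40)).astype(np.uint8)
    k,l,s,c=cv2.connectedComponentsWithStats(w)
    for i in range(1,k):
        if s[i,4]>15:
            q=g(l==i);print("white",s[i],c[i].round(1),q.mean(0).round(4),q.min(0).round(3),q.max(0).round(3))
# crops
a=cv2.resize(np.load("top0.npz")["pixels"][170:270,120:390],None,fx=2.9,fy=2.9,interpolation=2)
b=cv2.resize(np.load("side0.npz")["pixels"][100:310,190:310],None,fx=2.4,fy=1.4,interpolation=2)
b=cv2.resize(np.load("side0.npz")["pixels"][105:205,225:315],None,fx=2.9,fy=2.9,interpolation=2)
o=np.zeros((590,790,3),np.uint8);o[:a.shape[0],:a.shape[1]]=a;o[295:295+b.shape[0],:b.shape[1]]=b
cv2.imwrite("pics/c.png",o[:,:,::-1])
E
```

```text
top table z 0.0006350109112889317
crate ((0.5368310213088989, 0.19427186250686646), (0.14799322187900543, 0.2185671031475067), 9.193842887878418) 1381 0.05834707844727242
stand ((0.5773545503616333, -0.16199186444282532), (0.1534791886806488, 0.3086204528808594), 4.366410732269287)
white [324 194  10  10  75] [328.4 198.6] [ 0.5983 -0.1924  0.1354] [ 0.587 -0.204  0.129] [ 0.61  -0.181  0.145]
white [291 197  10  10  75] [295.6 201.4] [ 0.5918 -0.113   0.1353] [ 0.58  -0.125  0.128] [ 0.603 -0.102  0.142]
side table z -0.0009075390459116585
white [248 119  40  31 551] [265.4 133. ] [ 0.5736 -0.1899  0.1075] [ 0.532 -0.315  0.06 ] [ 0.609 -0.094  0.139]
white [276 154   6   7  31] [278.9 157. ] [ 0.5329 -0.1506  0.0647] [ 0.527 -0.17   0.06 ] [ 0.541 -0.115  0.079]
white [254 163   5   9  27] [255.8 167.1] [ 0.5772 -0.0869  0.0642] [ 0.573 -0.108  0.06 ] [ 0.583 -0.073  0.067]
white [273 170   9   4  20] [277.5 171.6] [ 0.5246 -0.0787  0.063 ] [ 0.516 -0.084  0.06 ] [ 0.535 -0.076  0.068]
```

View pics/c.png

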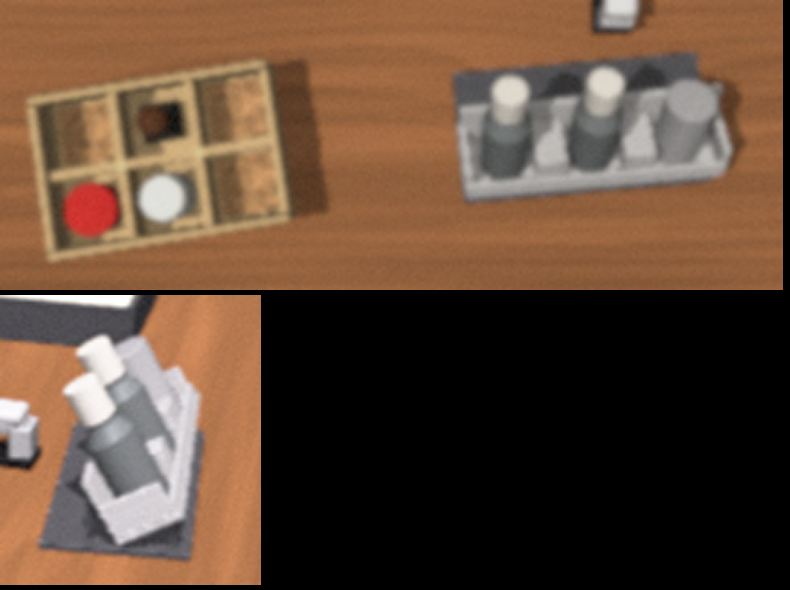

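The crop confirms caps at full-image (296,201) and (328,199), leaning towards +x. The canister is in the right slot. Cap tops come out at z≈0.135 (expected 0.134) and 79.7 mm apart (expected 80). The crate measures 148×218.6 mm (given as 148×218), so the measurements hold.

```bash
cat >> h.py <<'E'
from scipy.spatial.transform import Rotation as Rn
from scipy.linalg import logm
PSI=np.radians(4.6);SX=np.array([np.cos(PSI),np.sin(PSI),0]);SY=np.array([-np.sin(PSI),np.cos(PSI),0]);UP=np.array([0,0,1.])
AX=.5*SX+np.sqrt(.75)*UP
TOP=[np.array([.5918,-.113,.1345]),np.array([.5983,-.1924,.1345])]
def rot(axis,y):  # tool z=-axis, tool y=y
    z=-axis;return np.stack([np.cross(y,z),y,z],1)
RL=rot(AX,SY);RU=rot(UP,SY)
cy=np.radians(9.2);C=np.array([.5368,.1943]);CR=np.array([[np.cos(cy),-np.sin(cy)],[np.sin(cy),np.cos(cy)]])
cellxy=lambda i,j:C+CR@np.array([i*.035,j*.07])
def T(R,p):
    M=np.eye(4);M[:3,:3]=R;M[:3,3]=p;return M
def now():
    from cell import arm
    s=arm.observe();return T(Rn.from_rotvec(s["ee_rot"]).as_matrix(),s["position"]),s
def plan(A,B,name=""):
    L=np.real(logm(np.linalg.inv(A)@B));v=L[:3,3]/.025;w=np.array([L[2,1],L[0,2],L[1,0]])/.1
    n=max(1,int(np.ceil(max(abs(v).max(),abs(w).max(),np.linalg.norm(w)/1.4)-.02)))
    print(name,n,"rows",np.round(v/n,3).tolist()+np.round(w/n,3).tolist(),"z range mid",(A[2,3]+B[2,3])/2);return B
E
python3 - <<'E'
from h import *
A,s=now()
print(RL,RU,[cellxy(1,1),cellxy(1,-1),cellxy(-1,-1)])
B=plan(A,T(RU,[.56,.1,.30]),"via")
D=plan(B,T(RL,TOP[0]+.12*AX),"pre")
plan(D,T(RL,TOP[0]-.033*AX),"grasp")
E
```

```text
[[-0.86323583 -0.08019892 -0.49838944]
 [-0.06945431  0.99677888 -0.04009946]
 [ 0.5         0.         -0.8660254 ]] [[-0.99677888 -0.08019892 -0.        ]
 [-0.08019892  0.99677888 -0.        ]
 [ 0.          0.         -1.        ]] [array([0.56015809, 0.26899538]), array([0.58254145, 0.1307963 ]), array([0.51344191, 0.11960462])]
via 18 rows [-0.883, -0.949, -0.164, -0.001, -0.0, -0.26] z range mid 0.2630191055551514
pre 9 rows [-0.396, -0.955, 0.181, 0.0, 0.582, 0.0] z range mid 0.2692115242270663
grasp 7 rows [-0.0, 0.0, 0.874, -0.0, 0.0, 0.0] z range mid 0.1721721050646231
```

Request:
carry_out --pt "0.55 -0.88 -0.95 -0.16 0 0 -0.26" --pt "0.55 -0.88 -0.95 -0.16 0 0 -0.26" --pt "0.55 -0.88 -0.95 -0.16 0 0 -0.26" --pt "0.55 -0.88 -0.95 -0.16 0 0 -0.26" --pt "0.55 -0.88 -0.95 -0.16 0 0 -0.26" --pt "0.55 -0.88 -0.95 -0.16 0 0 -0.26" --pt "0.55 -0.88 -0.95 -0.16 0 0 -0.26" --pt "0.55 -0.88 -0.95 -0.16 0 0 -0.26"

```text
clock: 0.9
position: [0.3488, 0.3447, 0.2587]
ee_rot: [-0.279, -3.129, 0.001]
force: [0.3, -0.3, -0.4]
width: 0.552
gripper_force: 0.0
```

Request:
carry_out --pt "0.55 -0.88 -0.95 -0.16 0 0 -0.26" --pt "0.55 -0.88 -0.95 -0.16 0 0 -0.26" --pt "0.55 -0.88 -0.95 -0.16 0 0 -0.26" --pt "0.55 -0.88 -0.95 -0.16 0 0 -0.26" --pt "0.55 -0.88 -0.95 -0.16 0 0 -0.26" --pt "0.55 -0.88 -0.95 -0.16 0 0 -0.26" --pt "0.55 -0.88 -0.95 -0.16 0 0 -0.26" --pt "0.55 -0.88 -0.95 -0.16 0 0 -0.26"

```text
clock: 1.7
position: [0.5073, 0.1406, 0.2907]
ee_rot: [0.048, -3.141, 0.0]
force: [0.3, 0.1, 0.7]
width: 0.551
gripper_force: 0.0
```

Request:
carry_out --pt "0.55 -0.88 -0.95 -0.16 0 0 -0.26" --pt "0.55 -0.88 -0.95 -0.16 0 0 -0.26" --pt "0.55 0 0 0 0 0 0" --pt "0.55 0 0 0 0 0 0"

```text
clock: 2.1
position: [0.5528, 0.0958, 0.2982]
ee_rot: [0.124, -3.138, 0.0]
force: [-0.1, 0.7, -0.8]
width: 0.553
gripper_force: 0.0
```

```bash
python3 - <<'E'
from h import *
A,s=now();print(s["position"],s["joints"].round(2),s["width"],s["clock"])
D=plan(A,T(RL,TOP[0]+.12*AX),"pre")
E
```

```text
[0.55278165 0.09575319 0.29819096] [-0.47  0.28  0.26  1.64 -0.07  1.24  1.46] 0.5528616809891208 2.1
pre 9 rows [-0.427, -0.938, 0.164, 0.0, 0.581, -0.001] z range mid 0.2683070057727468
```

Request:
carry_out --pt "0.55 -0.43 -0.94 0.16 0 0.58 0" --pt "0.55 -0.43 -0.94 0.16 0 0.58 0" --pt "0.55 -0.43 -0.94 0.16 0 0.58 0" --pt "0.55 -0.43 -0.94 0.16 0 0.58 0" --pt "0.55 -0.43 -0.94 0.16 0 0.58 0" --pt "0.55 -0.43 -0.94 0.16 0 0.58 0" --pt "0.55 -0.43 -0.94 0.16 0 0.58 0"

```text
clock: 2.8
position: [0.6348, -0.0611, 0.258]
ee_rot: [0.114, -2.731, 0.022]
force: [0.5, 0.7, 0.2]
width: 0.55
gripper_force: 0.0
```

Request:
carry_out --pt "0.55 -0.43 -0.94 0.16 0 0.58 0" --pt "0.55 -0.43 -0.94 0.16 0 0.58 0" --pt "0.55 0 0 0 0 0 0" --pt "0.55 0 0 0 0 0 0"

```text
clock: 3.2
position: [0.6545, -0.1067, 0.2404]
ee_rot: [0.107, -2.616, 0.027]
force: [0.3, -0.4, -0.1]
width: 0.552
gripper_force: 0.0
```

```bash
python3 - <<'E'
from h import *
from cell import arm
A,s=now();print(s["position"],s["joints"].round(2),s["clock"])
plan(A,T(RL,TOP[0]+.12*AX),"fix")
plan(A,T(RL,TOP[0]-.033*AX),"grasp")
d=arm.get_image("wrist");M=d["tool_from_camera"];K=d["mtx"];px=d["pixels"]
# where the cap tops are expected
ex=[]
for t in TOP:
    c=np.linalg.inv(A@M)@np.append(t,1);th=np.arctan2(np.hypot(c[0],c[1]),c[2]);ph=np.arctan2(c[1],c[0])
    ex.append((K[0,2]+K[0,0]*th*np.cos(ph),K[1,2]+K[1,1]*th*np.sin(ph)))
print(np.round(ex,1))
cv2.imwrite("pics/w1.png",px[:,:,::-1])
np.savez("w1.npz",A=A,**d)
E
```

```text
[ 0.65447854 -0.10665169  0.24044531] [-0.09  0.87  0.33  0.91 -0.12  1.9   1.84] 3.2
fix 1 rows [0.063, -0.052, 0.13, 0.003, -0.006, 0.015] z range mid 0.23943418158528063
grasp 7 rows [0.009, -0.008, 0.893, 0.0, -0.001, 0.002] z range mid 0.17318323819577106
[[256.7 179.3]
 [177.6 179.6]]
```

View pics/w1.png

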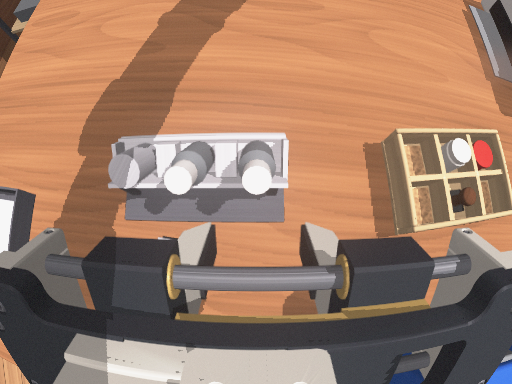

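In the wrist view, the cap tops sit at about (257,179) and (180,178), within 3 px of the predictions of (257,179) and (178,180). Descending along the bottle's axis now.

Request:
carry_out --pt "0.55 0.06 -0.05 0.88 0 0 0.01" --pt "0.55 0 0 0.89 0 0 0" --pt "0.55 0 0 0.89 0 0 0" --pt "0.55 0 0 0.89 0 0 0" --pt "0.55 0 0 0.89 0 0 0" --pt "0.55 0 0 0.89 0 0 0" --pt "0.55 0 0 0.89 0 0 0" --pt "0.55 0 0 0 0 0 0"

```text
clock: 4.05
position: [0.5742, -0.1133, 0.108]
ee_rot: [0.107, -2.616, 0.027]
force: [0.1, 0.6, 1.0]
width: 0.55
gripper_force: 0.0
```

```bash
python3 - <<'E'
from h import *
A,s=now();print(s["position"],s["joints"].round(2),s["force"],s["clock"])
plan(A,T(RL,TOP[0]-.033*AX),"fix")
E
```

```text
[ 0.57423042 -0.11330266  0.10796777] [-0.11  0.82  0.31  1.35 -0.1   1.51  1.85] [0.10967121 0.55520453 1.01024347] 4.05
fix 1 rows [-0.077, -0.044, 0.05, 0.005, 0.001, 0.017] z range mid 0.10694446413071045
```

Close and grip, moderately.

Request:
carry_out --pt "0.1 -0.08 -0.04 0.05 0 0 0" --pt "0.1 0 0 0 0 0 0" --pt "0.1 0 0 0 0 0 0" --pt "0.1 0 0 0 0 0 0" --pt "0.1 0 0 0 0 0 0" --pt "0.1 0 0 0 0 0 0" --squeeze 20

```text
clock: 4.65
position: [0.5784, -0.116, 0.1068]
ee_rot: [0.105, -2.62, 0.029]
force: [2.3, 2.0, 6.4]
width: 0.322
gripper_force: 20.0
```

Request:
carry_out --pt "0.1 0 0 -0.3 0 0 0" --pt "0.1 0 0 -0.5 0 0 0" --pt "0.1 0 0 -0.5 0 0 0" --pt "0.1 0 0 -0.5 0 0 0" --pt "0.1 0 0 -0.8 0 0 0" --pt "0.1 0 0 -0.8 0 0 0" --pt "0.1 0 0 -0.8 0 0 0" --pt "0.1 0 0 0 0 0 0"

```text
clock: 5.45
position: [0.6317, -0.1122, 0.1995]
ee_rot: [0.106, -2.623, 0.03]
force: [0.2, -0.7, -0.4]
width: 0.32
gripper_force: 20.0
```

```bash
python3 - <<'E'
from h import *
A,s=now();print(s["position"],s["joints"].round(2),s["force"],s["clock"])
# place: bottle base at z=.010 ; TCP 87 mm above base
xy=cellxy(-1,-1);print(xy)
U=plan(A,T(RL,A[:3,3]+[0,0,.08]),"up")
H=plan(U,T(RU,[*xy,.25]),"over")
plan(H,T(RU,[*xy,.105]),"down")
E
```

```text
[ 0.63170855 -0.11217371  0.19946022] [-0.09  0.84  0.33  1.07 -0.11  1.77  1.85] [ 0.22169715 -0.66217388 -0.39560131] 5.45
[0.51344191 0.11960462]
up 3 rows [0.53, -0.001, -0.925, -0.006, 0.021, -0.001] z range mid 0.23946021917437615
over 10 rows [0.357, 0.962, 0.219, 0.0, -0.524, 0.0] z range mid 0.26473010958718807
down 6 rows [0.0, -0.0, 0.967, 0.0, 0.0, 0.0] z range mid 0.1775
```

Request:
carry_out --pt "0.1 0.53 0 -0.92 0 0 0" --pt "0.1 0.53 0 -0.92 0 0 0" --pt "0.1 0.53 0 -0.92 0 0 0" --pt "0.1 0.36 0.96 0.22 0 -0.52 0" --pt "0.1 0.36 0.96 0.22 0 -0.52 0" --pt "0.1 0.36 0.96 0.22 0 -0.52 0" --pt "0.1 0.36 0.96 0.22 0 -0.52 0" --pt "0.1 0.36 0.96 0.22 0 -0.52 0"

```text
clock: 6.25
position: [0.5669, 0.0043, 0.2693]
ee_rot: [0.115, -2.879, 0.016]
force: [0.0, -0.5, 0.1]
width: 0.32
gripper_force: 20.0
```

Request:
carry_out --pt "0.1 0.36 0.96 0.22 0 -0.52 0" --pt "0.1 0.36 0.96 0.22 0 -0.52 0" --pt "0.1 0.36 0.96 0.22 0 -0.52 0" --pt "0.1 0.36 0.96 0.22 0 -0.52 0" --pt "0.1 0.36 0.96 0.22 0 -0.52 0" --pt "0.1 0 0 0 0 0 0" --pt "0.1 0 0 0 0 0 0"

```text
clock: 6.95
position: [0.5089, 0.1193, 0.2495]
ee_rot: [0.128, -3.136, 0.001]
force: [0.9, -0.7, -0.2]
width: 0.32
gripper_force: 20.0
```

```bash
python3 - <<'E'
from h import *
from cell import arm
A,s=now();print(s["position"],s["joints"].round(2),s["force"],s["clock"],s["width"])
xy=cellxy(-1,-1)
plan(A,T(RU,[*xy,.25]),"fix");plan(A,T(RU,[*xy,.105]),"down")
d=arm.get_image("side");np.savez("s2.npz",**d);b=cv2.resize(d["pixels"][60:310,150:350],None,fx=2.4,fy=2.4)
P=cloud(d);Q=P[(np.abs(P[...,0]-xy[0])<.05)&(np.abs(P[...,1]-xy[1])<.05)&(P[...,2]>.08)&(P[...,2]<.22)];print("low z",np.percentile(Q[:,2],[0,1,5]))
cv2.imwrite("pics/s2.png",b[:,:,::-1])
E
```

```text
[0.50889935 0.11925685 0.24952494] [-0.53  0.25  0.25  1.8  -0.07  1.1   1.39] [ 0.93996757 -0.65073507 -0.1891742 ] 6.95 0.3202377447016262
fix 1 rows [-0.182, -0.001, -0.019, -0.007, -0.028, 0.015] z range mid 0.24976247077975283
down 6 rows [-0.032, 0.0, 0.963, -0.001, -0.005, 0.002] z range mid 0.17726247077975285
low z [0.15928464 0.16039865 0.16266165]
```

View pics/s2.png

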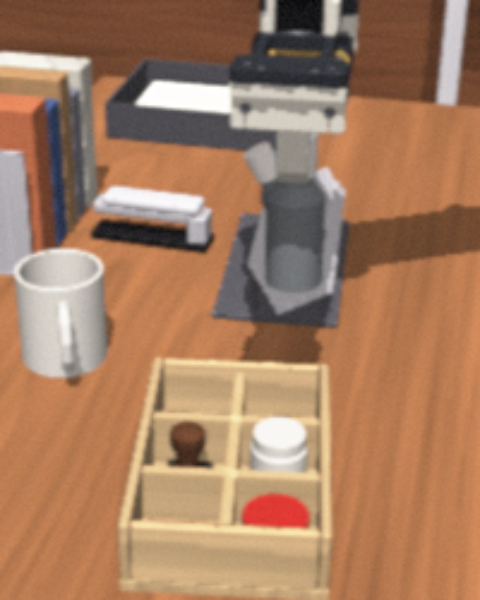

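The side view (crop scaled 2.4×) shows the bottle held upright below the gripper at about (297,230). Its underside is at z≈0.160, about 89 mm below the TCP. The cell is clear.

Request:
carry_out --pt "0.1 -0.18 0 0.5 0 -0.03 0.01" --pt "0.1 0 0 0.9 0 0 0" --pt "0.1 0 0 0.9 0 0 0" --pt "0.1 0 0 0.9 0 0 0" --pt "0.1 0 0 0.9 0 0 0" --pt "0.1 0 0 0.9 0 0 0" --pt "0.1 0 0 0.5 0 0 0" --pt "0.1 0 0 0 0 0 0"

```text
clock: 7.8
position: [0.5136, 0.1183, 0.11]
ee_rot: [0.122, -3.137, 0.003]
force: [0.1, -0.9, -0.8]
width: 0.322
gripper_force: 20.0
```

```bash
python3 - <<'E'
from h import *
A,s=now();print(s["position"],s["force"],s["clock"],s["width"])
xy=cellxy(-1,-1)
plan(A,T(RU,[*xy,.098]),"down")
E
```

```text
[0.51360877 0.11829429 0.10995421] [ 0.11464363 -0.90819083 -0.83886661] 7.8 0.32225341267055113
down 1 rows [0.002, 0.053, 0.478, -0.02, -0.026, -0.024] z range mid 0.10397710500697897
```

Request:
carry_out --pt "0.1 0 0.05 0.1 0 -0.02 0" --pt "0.1 0 0 0.1 0 0 0" --pt "0.1 0 0 0.08 0 0 0" --pt "0.1 0 0 0.08 0 0 0" --pt "0.1 0 0 0 0 0 0" --pt "0.1 0 0 0 0 0 0"

```text
clock: 8.4
position: [0.5144, 0.1208, 0.1033]
ee_rot: [-0.124, 3.136, -0.0]
force: [0.2, 0.3, -1.2]
width: 0.321
gripper_force: 20.0
```

Request:
carry_out --pt "0.1 0 0 0.08 0 0 0" --pt "0.1 0 0 0 0 0 0"

```text
clock: 8.6
position: [0.5142, 0.1207, 0.101]
ee_rot: [-0.124, 3.136, -0.001]
force: [-0.3, 1.4, -0.9]
width: 0.323
gripper_force: 20.0
```

Request:
carry_out --pt "0.1 0 0 0.06 0 0 0" --pt "0.1 0 0 0 0 0 0"

```text
clock: 8.8
position: [0.5142, 0.1207, 0.0994]
ee_rot: [-0.124, 3.136, -0.001]
force: [0.5, -0.4, -1.0]
width: 0.322
gripper_force: 20.0
```

Request:
carry_out --pt "0.1 0 0 0.06 0 0 0" --pt "0.1 0 0 0 0 0 0"

```text
clock: 9.0
position: [0.5148, 0.1213, 0.099]
ee_rot: [-0.125, 3.135, 0.001]
force: [-2.6, 0.9, 9.3]
width: 0.322
gripper_force: 20.0
```

Contact is at z=0.099, as predicted. Releasing and retreating straight up.

Request:
carry_out --pt "0.1 0 0 -0.02 0 0 0" --pt "0.4 0 0 0 0 0 0" --pt "0.55 0 0 0 0 0 0" --pt "0.55 0 0 0 0 0 0" --pt "0.55 0 0 -0.3 0 0 0" --pt "0.55 0 0 -0.8 0 0 0" --pt "0.55 0 0 -0.9 0 0 0" --pt "0.55 0 0 -0.9 0 0 0"

```text
clock: 9.8
position: [0.514, 0.1206, 0.1723]
ee_rot: [-0.124, 3.136, -0.001]
force: [-0.8, 0.6, 0.6]
width: 0.549
gripper_force: 0.0
```

Request:
carry_out --pt "0.55 0 0 -0.9 0 0 0" --pt "0.55 0 0 -0.9 0 0 0" --pt "0.55 0 0 -0.9 0 0 0" --pt "0.55 0 0 -0.9 0 0 0" --pt "0.55 0 0 0 0 0 0"

```text
clock: 10.3
position: [0.5154, 0.121, 0.2646]
ee_rot: [-0.124, 3.131, 0.002]
force: [0.2, -0.0, -0.2]
width: 0.549
gripper_force: 0.0
```

```bash
python3 - <<'E'
from h import *
from cell import arm
A,s=now();print(s["position"],s["force"],s["clock"],s["width"])
plan(A,T(RL,TOP[1]+.12*AX),"pre2")
d=arm.get_image("side");b=cv2.resize(d["pixels"][60:310,150:350],None,fx=2.4,fy=2.4)
cv2.imwrite("pics/s3.png",b[:,:,::-1])
E
```

```text
[0.51538964 0.12102436 0.26458924] [ 0.19463026 -0.00695994 -0.15947952] 10.3 0.548819153843924
pre2 13 rows [-0.375, -0.982, -0.015, 0.001, 0.409, -0.001] z range mid 0.2515061429629989
```

View pics/s3.png

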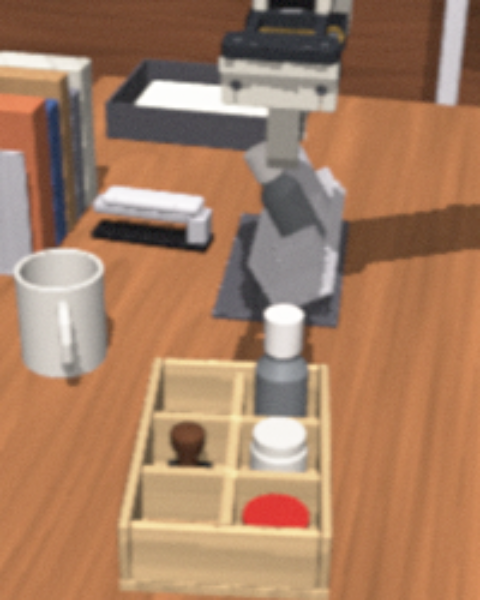

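The crop shows the first bottle upright in the near-right cell, its cap at (284,330), and nothing else moved. Now the middle slot.

Request:
carry_out --pt "0.55 -0.37 -0.98 -0.02 0 0.41 0" --pt "0.55 -0.37 -0.98 -0.02 0 0.41 0" --pt "0.55 -0.37 -0.98 -0.02 0 0.41 0" --pt "0.55 -0.37 -0.98 -0.02 0 0.41 0" --pt "0.55 -0.37 -0.98 -0.02 0 0.41 0" --pt "0.55 -0.37 -0.98 -0.02 0 0.41 0" --pt "0.55 -0.37 -0.98 -0.02 0 0.41 0"

```text
clock: 11.05
position: [0.5916, -0.046, 0.256]
ee_rot: [0.113, -2.852, 0.017]
force: [0.4, 0.2, 0.3]
width: 0.55
gripper_force: 0.0
```

Request:
carry_out --pt "0.55 -0.37 -0.98 -0.02 0 0.41 0" --pt "0.55 -0.37 -0.98 -0.02 0 0.41 0" --pt "0.55 -0.37 -0.98 -0.02 0 0.41 0" --pt "0.55 -0.37 -0.98 -0.02 0 0.41 0" --pt "0.55 -0.37 -0.98 -0.02 0 0.41 0" --pt "0.55 -0.37 -0.98 -0.02 0 0.41 0" --pt "0.55 0 0 0 0 0 0" --pt "0.55 0 0 0 0 0 0"

```text
clock: 11.85
position: [0.6552, -0.188, 0.2367]
ee_rot: [0.102, -2.607, 0.028]
force: [0.2, -0.2, 0.3]
width: 0.552
gripper_force: 0.0
```

```bash
python3 - <<'E'
from h import *
from cell import arm
A,s=now();print(s["position"],s["joints"].round(2),s["clock"])
t=TOP[1]+[0,-.001,0]
plan(A,T(RL,t+.12*AX),"fix");plan(A,T(RL,t-.033*AX),"grasp")
d=arm.get_image("wrist");M=d["tool_from_camera"];K=d["mtx"];px=d["pixels"]
c=np.linalg.inv(A@M)@np.append(TOP[1],1);th=np.arctan2(np.hypot(c[0],c[1]),c[2]);ph=np.arctan2(c[1],c[0])
e=np.array([K[0,2]+K[0,0]*th*np.cos(ph),K[1,2]+K[1,1]*th*np.sin(ph)])
u,v=e.astype(int);w=(px[v-25:v+25,u-25:u+25].min(-1)>200).astype(np.uint8)
k,l,st,cc=cv2.connectedComponentsWithStats(w);i=1+st[1:,4].argmax()
print("expected",e,"seen",cc[i]+[u-25,v-25],st[i])
E
```

```text
[ 0.65521665 -0.18800613  0.23674524] [ 0.01  0.91  0.37  0.85 -0.1   1.92  1.95] 11.85
fix 1 rows [-0.064, -0.032, -0.115, 0.011, -0.09, -0.019] z range mid 0.23758414424738508
grasp 6 rows [-0.015, -0.006, 1.001, 0.002, -0.015, -0.003] z range mid 0.1713332008578755
expected [258.1691462  185.30174626] seen [260.20348205 183.88574538] [ 10   5  40  36 919]
```

Request:
carry_out --pt "0.55 -0.06 -0.02 0.8 0 -0.09 -0.02" --pt "0.55 0 0 0.86 0 0 0" --pt "0.55 0 0 0.86 0 0 0" --pt "0.55 0 0 0.86 0 0 0" --pt "0.55 0 0 0.86 0 0 0" --pt "0.55 0 0 0.86 0 0 0" --pt "0.55 0 0 0.86 0 0 0" --pt "0.55 0 0 0 0 0 0"

```text
clock: 12.7
position: [0.5807, -0.1922, 0.1083]
ee_rot: [0.108, -2.616, 0.025]
force: [0.1, 0.9, -0.4]
width: 0.55
gripper_force: 0.0
```

```bash
python3 - <<'E'
from h import *
A,s=now();print(s["position"],s["joints"].round(2),s["force"],s["clock"])
plan(A,T(RL,TOP[1]+[0,-.001,0]-.033*AX),"fix")
E
```

```text
[ 0.58073776 -0.19217825  0.10829477] [-0.02  0.86  0.35  1.28 -0.08  1.53  1.96] [ 0.11825755  0.94105231 -0.43093348] 12.7
fix 1 rows [-0.079, -0.105, 0.064, 0.015, 0.001, 0.023] z range mid 0.10710796357516339
```

Request:
carry_out --pt "0.1 -0.08 -0.08 0.06 0 0 0.02" --pt "0.1 0 0 0 0 0 0" --pt "0.1 0 0 0 0 0 0" --pt "0.1 0 0 0 0 0 0" --pt "0.1 0 0 0 0 0 0" --pt "0.1 0 0 0 0 0 0" --squeeze 20

```text
clock: 13.3
position: [0.5849, -0.1957, 0.1075]
ee_rot: [0.104, -2.621, 0.029]
force: [2.0, 2.1, 5.8]
width: 0.324
gripper_force: 20.0
```

Request:
carry_out --pt "0.1 0 0 -0.3 0 0 0" --pt "0.1 0 0 -0.5 0 0 0" --pt "0.1 0 0 -0.5 0 0 0" --pt "0.1 0 0 -0.5 0 0 0" --pt "0.1 0 0 -0.8 0 0 0" --pt "0.1 0 0 -0.8 0 0 0" --pt "0.1 0 0 -0.8 0 0 0" --pt "0.1 0 0 0 0 0 0"

```text
clock: 14.1
position: [0.6381, -0.1917, 0.2001]
ee_rot: [0.105, -2.623, 0.03]
force: [-0.7, -0.0, -0.5]
width: 0.32
gripper_force: 20.0
```

```bash
python3 - <<'E'
from h import *
A,s=now();print(s["position"],s["joints"].round(2),s["force"],s["clock"])
xy=cellxy(1,-1);print(xy)
U=plan(A,T(RL,A[:3,3]+[0,0,.08]),"up")
plan(U,T(RU,[*xy,.27]),"over")
E
```

```text
[ 0.63805324 -0.19171049  0.20013541] [-0.    0.88  0.37  0.99 -0.09  1.79  1.96] [-7.34017023e-01 -4.18533288e-04 -5.33359525e-01] 14.1
[0.58254145 0.1307963 ]
up 3 rows [0.53, -0.001, -0.926, -0.005, 0.023, -0.004] z range mid 0.2401354087920183
over 14 rows [0.075, 0.931, 0.05, 0.0, -0.374, 0.0] z range mid 0.27506770439600914
```

Request:
carry_out --pt "0.1 0.53 0 -0.92 0 0 0" --pt "0.1 0.53 0 -0.92 0 0 0" --pt "0.1 0.53 0 -0.92 0 0 0" --pt "0.1 0.08 0.93 0.05 0 -0.37 0" --pt "0.1 0.08 0.93 0.05 0 -0.37 0" --pt "0.1 0.08 0.93 0.05 0 -0.37 0" --pt "0.1 0.08 0.93 0.05 0 -0.37 0"

```text
clock: 14.8
position: [0.6185, -0.0988, 0.2758]
ee_rot: [0.109, -2.767, 0.021]
force: [0.2, -0.2, -0.8]
width: 0.323
gripper_force: 20.0
```

Request:
carry_out --pt "0.1 0.08 0.93 0.05 0 -0.37 0" --pt "0.1 0.08 0.93 0.05 0 -0.37 0" --pt "0.1 0.08 0.93 0.05 0 -0.37 0" --pt "0.1 0.08 0.93 0.05 0 -0.37 0" --pt "0.1 0.08 0.93 0.05 0 -0.37 0" --pt "0.1 0.08 0.93 0.05 0 -0.37 0"

```text
clock: 15.4
position: [0.5937, 0.0391, 0.272]
ee_rot: [0.118, -2.989, 0.01]
force: [-0.2, -0.1, -0.8]
width: 0.326
gripper_force: 20.0
```

Request:
carry_out --pt "0.1 0.08 0.93 0.05 0 -0.37 0" --pt "0.1 0.08 0.93 0.05 0 -0.37 0" --pt "0.1 0.08 0.93 0.05 0 -0.37 0" --pt "0.1 0.08 0.93 0.05 0 -0.37 0" --pt "0.1 0 0 0 0 0 0" --pt "0.1 0 0 0 0 0 0"

```text
clock: 16.0
position: [0.578, 0.1306, 0.2679]
ee_rot: [0.126, -3.135, 0.002]
force: [-0.7, -0.7, -0.5]
width: 0.32
gripper_force: 20.0
```

```bash
python3 - <<'E'
from h import *
from cell import arm
A,s=now();print(s["position"],s["joints"].round(2),s["force"],s["clock"],s["width"])
xy=cellxy(1,-1)
plan(A,T(RU,[*xy,.27]),"fix");plan(A,T(RU,[*xy,.108]),"down")
d=arm.get_image("side")
P=cloud(d);Q=P[(np.abs(P[...,0]-xy[0])<.04)&(np.abs(P[...,1]-xy[1])<.05)&(P[...,2]>.14)&(P[...,2]<.24)];print("low z",np.percentile(Q[:,2],[0,1,5]))
cv2.imwrite("pics/s4.png",cv2.resize(d["pixels"][60:310,150:350],None,fx=2.4,fy=2.4)[:,:,::-1])
E
```

```text
[0.57796933 0.13056956 0.26791357] [-0.52  0.36  0.29  1.61 -0.11  1.2   1.44] [-0.74675113 -0.6852785  -0.46032592] 16.0 0.3198912511111899
fix 1 rows [-0.183, -0.006, -0.084, -0.009, -0.041, 0.003] z range mid 0.2689567837984242
down 7 rows [-0.028, -0.0, 0.914, -0.001, -0.006, 0.0] z range mid 0.18795678379842418
low z [0.17759434 0.17828993 0.18130979]
```

View pics/s4.png

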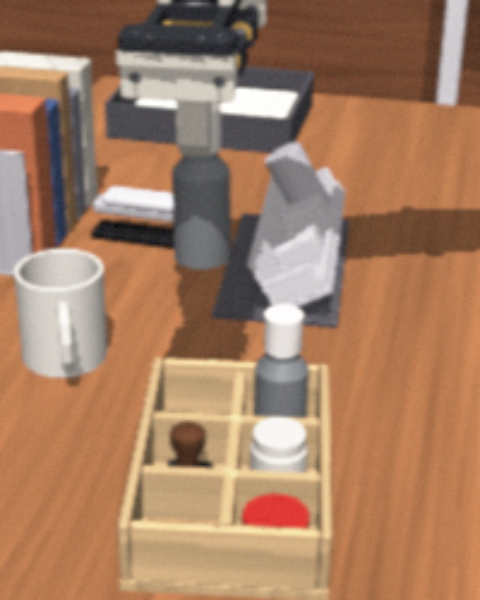

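The second bottle is upright at (202,210) in the crop, underside at z≈0.178. The canister is still in the stand at (295,170). Lowering it into the far-right cell.

Request:
carry_out --pt "0.1 -0.18 0 0.5 0 -0.04 0" --pt "0.1 0 0 0.9 0 0 0" --pt "0.1 0 0 0.9 0 0 0" --pt "0.1 0 0 0.9 0 0 0" --pt "0.1 0 0 0.9 0 0 0" --pt "0.1 0 0 0.9 0 0 0" --pt "0.1 0 0 0.9 0 0 0" --pt "0.1 0 0 0.4 0 0 0"

```text
clock: 16.85
position: [0.5824, 0.1291, 0.1077]
ee_rot: [0.122, -3.137, 0.003]
force: [0.1, -0.2, -1.6]
width: 0.324
gripper_force: 20.0
```

Request:
carry_out --pt "0.1 0 0 0 0 0 0" --pt "0.1 0 0 0 0 0 0"

```text
clock: 17.05
position: [0.584, 0.1303, 0.1111]
ee_rot: [-0.123, 3.138, -0.001]
force: [0.3, -0.1, -1.1]
width: 0.32
gripper_force: 20.0
```

```bash
python3 - <<'E'
from h import *
A,s=now();print(s["position"],s["force"],s["clock"],s["width"])
plan(A,T(RU,[*cellxy(1,-1),.100]),"down")
E
```

```text
[0.58399439 0.1302813  0.11108432] [ 0.31699821 -0.1370009  -1.09619102] 17.05 0.31993410768339786
down 1 rows [0.057, 0.025, 0.443, -0.007, 0.014, -0.018] z range mid 0.10554216197967464
```

Request:
carry_out --pt "0.1 0.05 0.02 0.1 0 0 0" --pt "0.1 0 0 0.1 0 0 0" --pt "0.1 0 0 0.1 0 0 0" --pt "0.1 0 0 0.06 0 0 0" --pt "0.1 0 0 0 0 0 0" --pt "0.1 0 0 0 0 0 0"

```text
clock: 17.65
position: [0.5822, 0.1311, 0.1018]
ee_rot: [-0.124, 3.138, -0.001]
force: [0.1, 0.2, -1.7]
width: 0.321
gripper_force: 20.0
```

Request:
carry_out --pt "0.1 0 0 0.06 0 0 0" --pt "0.1 0 0 0 0 0 0" --pt "0.1 0 0 0 0 0 0"

```text
clock: 17.95
position: [0.5822, 0.1311, 0.1003]
ee_rot: [-0.124, 3.138, -0.001]
force: [0.3, -0.8, -0.7]
width: 0.322
gripper_force: 20.0
```

Request:
carry_out --pt "0.1 0 0 0.04 0 0 0" --pt "0.1 0 0 0 0 0 0"

```text
clock: 18.15
position: [0.5825, 0.1312, 0.0997]
ee_rot: [-0.124, 3.137, -0.0]
force: [-1.7, 0.7, 3.3]
width: 0.323
gripper_force: 20.0
```

Request:
carry_out --pt "0.1 0 0 0.04 0 0 0" --pt "0.1 0 0 0 0 0 0"

```text
clock: 18.35
position: [0.5829, 0.1316, 0.0996]
ee_rot: [-0.125, 3.136, 0.001]
force: [-3.0, -0.5, 12.2]
width: 0.319
gripper_force: 20.0
```

Contact made. Releasing and retreating.

Request:
carry_out --pt "0.1 0 0 -0.04 0 0 0" --pt "0.4 0 0 0 0 0 0" --pt "0.55 0 0 0 0 0 0" --pt "0.55 0 0 0 0 0 0" --pt "0.55 0 0 -0.3 0 0 0" --pt "0.55 0 0 -0.8 0 0 0" --pt "0.55 0 0 -0.9 0 0 0" --pt "0.55 0 0 -0.9 0 0 0"

```text
clock: 19.15
position: [0.582, 0.131, 0.1729]
ee_rot: [-0.124, 3.138, -0.001]
force: [-0.7, 0.1, -0.2]
width: 0.553
gripper_force: 0.0
```

Request:
carry_out --pt "0.55 0 0 -0.9 0 0 0" --pt "0.55 0 0 -0.9 0 0 0" --pt "0.55 0 0 -0.9 0 0 0" --pt "0.55 0 0 -0.9 0 0 0" --pt "0.55 0 0 0 0 0 0" --pt "0.55 0 0 0 0 0 0"

```text
clock: 19.75
position: [0.5821, 0.1312, 0.2623]
ee_rot: [-0.124, 3.137, -0.0]
force: [-1.0, 0.5, -0.3]
width: 0.551
gripper_force: 0.0
```

```bash
python3 - <<'E'
from h import *
from cell import arm
A,s=now();print(s["position"],s["force"],s["clock"],s["dq"].round(3))
d=arm.get_image("side");cv2.imwrite("pics/s5.png",cv2.resize(d["pixels"][60:310,150:350],None,fx=2.4,fy=2.4)[:,:,::-1])
E
```

```text
[0.58212132 0.13122063 0.26227721] [-0.96789721  0.46987402 -0.26723412] 19.75 [ 0.     0.019 -0.004  0.026  0.    -0.006 -0.001]
```

View pics/s5.png

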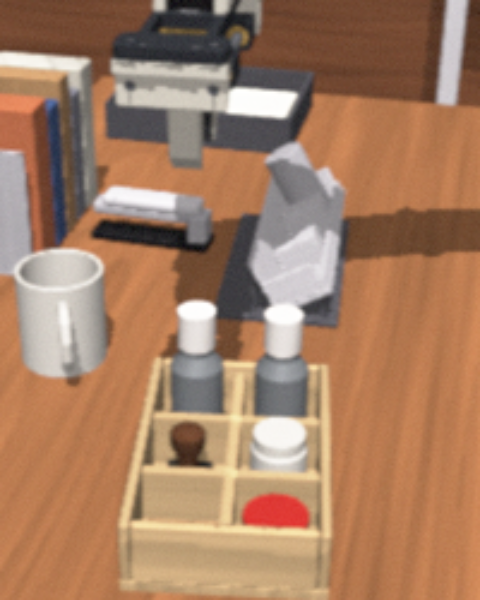

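Both bottles stand upright in their own cells, with caps at (197,328) and (284,330). The canister, mug, stapler and crate contents look unmoved, and the gripper is clear.

```bash
python3 -c "
from cell import arm
print(arm.sign_off())"
```

```text
the job is handed in; nothing more can be done
None
```

Both ink bottles were set down gently and stand upright, cap up, in separate empty crate cells; the canister is still in the stand, nothing else looks moved, and the job was handed in at about 20 s.

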